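Line up the cuvette racks on the analyser's loading deck

ROBOT

A 6-joint arm with a two-finger parallel gripper is mounted at the origin on the work surface. World frame = base frame: x ahead of the robot, y to its left, z up, the work surface at z = 0. Lengths are in m, angles in rad, forces in N, time in s.
With the tool pointing down it reaches from about 0.225 to 0.875 m from the base axis. Payload 3.4 kg.
Tool frame: the origin (TCP) lies at the very end of the fingers, on their centre line; the grasp point (between the pads) lies 19 mm behind it (manip.hold_point_z is the distance from the TCP to the grasp point, in m); z points along the fingers, y is the line along which they close (so a half turn about z gives the same grasp; the last joint's range is limited). The gripper opens to 85 mm and grips with 20 to 120 N. Pads are 22 mm wide; open, the fingers measure 114 mm over their backs; the gripper's body (76 mm by 85 mm) begins 54 mm behind the grasp point. The pads swing forward as they close: fully open they stand 13 mm farther back than shut.
Start: joints at [-1.346, 0.276, 1.505, -0, 1.361, -0.121], TCP at [0.195, -0.541, 0.231] pointing down, gripper open.
Joint ranges: [-2.89, 2.89], [-0.75, 2.08], [0.22, 2.7], [-1.18, 4.32], [0.11, 2.71], [-2.7, 2.7]. Speed limits (rad/s): [2.57, 2.57, 3.14, 3.14, 3.14, 3.14].

INTERFACE

Orientations are given as a unit quaternion [w, x, y, z].
In Python, from rig import readout, viewer, order, manip gives the robot as it stands. The module is installed in compiled form; this text tells all that it offers.
- The arm moves only by the tool send_rows, never from a script. Its arguments are lists of equal length, an entry for each row: "xyz": the shift along the world's x, y, z in m, a list of three; "delta_rot": the turn, a rotation vector about the world's x, y, z in degrees, a list of three. In form: {"xyz": [[tx, ty, tz], ...], "delta_rot": [[wx, wy, wz], ...]}. A call has 1 to 12 rows; each row shifts and turns the commanded pose from where the row before left it; what a row does not reach is not made up. A row lasts 1/10 s, in which the tool goes at most 50 mm and 8.59 degrees, less where a joint would pass 70% of its speed; a pose out of reach is approached as far as the arm can. A call with a gripper value outside its range is refused whole. "gripper" is the finger opening in m, from 0 to 0.0854, set as the call begins (left out, the last holds). The fingers move at their own pace and stop on an object; "force" is the grip in N (left out, the last holds). Time passes only in rows, so rows that do not move let the fingers close. It gives the time, the measured TCP pose, the force, the opening and the grip force at its end, in the units of the state.
- readout.get_state(): the state, without advancing time (a new reading comes with each control period).
- viewer.get_image(name): name is "side" or "top"; returns a dict with "color" (420x560x3 uint8, red, green, blue), "depth" (420x560 float32, m along the optical axis (not along the pixel's ray), 0 where there is no reading), "K" (3x3 intrinsics, pixels), "camera_from_world" (4x4, takes a point from world to camera coordinates). Camera axes: x right, y up, looking along -z (the intrinsics and any distortion apply to the point x, -y, -z); pixel columns grow to the right and rows downward; lengths in m; the calibration is good to about 2 mm. A picture is of the moment at which its call begins.
- order.sign_off(): hands the job in; it is judged then, once.
The state is a dict: "clock": time; "qpos": joint angles; "qd": joint speeds; "effort": joint torques, N m; "position": TCP position; "ee_rot": TCP orientation; "contact_force": force on the tool from outside, world axes, zero at the start; "moment": the same for the moment, N m; "width": finger opening in m; "gripper_force": force on a finger pad.
Only numpy, scipy, OpenCV 4.12 (cv2) and the standard library are available. Lean on these libraries where they do the work, as an engineer would, in place of code of your own. Each camera call takes 0.05 s, during which the arm holds its last target. There are 200 camera calls.

TASK

Three small black cuvette racks stand askew on the loading deck of the white analyser. Slide each one back along its grey lane, without lifting it off the deck, until all three stand in an even row: one in the middle of each lane, square, with the short end flush against the metal rail at the back.

Things in the scene. Friction and masses are not known exactly. Their poses are not given: they have to be found in the camera images.
- rail_foot (a point): sizes in mm; point on the white deck (30 above bench) at the foot of its metal back rail's front, mid-length. x towards the rail, y left along it, z up. Rail 20 high. Deck flat, from x=-210 to 0, y=-200 to 200; grey lanes 44 wide at y=-115, 0, 115; a rack fully home is at x=-30. Fixed; place and yaw vary. Not part of it: console y=200 to 340, 35 above deck; bottle, tip box, pipette beyond y=-230, under 50 above deck
- rack_a: one of 3 alike cuvette racks, loose on the deck: black block 60 mm long (x), 36 wide (y), 36 high, six clear cuvettes standing 8 out of its top; 0.16 kg. Origin: centre of underside, z up; same after a half turn. Starts roughly in a lane, well short of the rail, up to 16 off the lane's middle and 17 degrees askew; which rack is in which lane varies
- rack_b: one of 3 alike cuvette racks, loose on the deck: black block 60 mm long (x), 36 wide (y), 36 high, six clear cuvettes standing 8 out of its top; 0.16 kg. Origin: centre of underside, z up; same after a half turn. Starts roughly in a lane, well short of the rail, up to 16 off the lane's middle and 17 degrees askew; which rack is in which lane varies
- rack_c: one of 3 alike cuvette racks, loose on the deck: black block 60 mm long (x), 36 wide (y), 36 high, six clear cuvettes standing 8 out of its top; 0.16 kg. Origin: centre of underside, z up; same after a half turn. Starts roughly in a lane, well short of the rail, up to 16 off the lane's middle and 17 degrees askew; which rack is in which lane varies

How it is judged:
At the end, for the whole second after the job is handed in: Each rack stands upright and still on the deck, one per lane: its centre within 12 mm of a lane's middle, its long axis within 10 degrees of the lane, and its end within 12 mm of the rail ((y of rack_a in the frame of rail_foot between -0.127 and -0.103 m or y of rack_a in the frame of rail_foot between -0.012 and 0.012 m or y of rack_a in the frame of rail_foot between 0.103 and 0.127 m) and x of rack_a in the frame of rail_foot between -0.042 and -0.02 m and z of rack_a in the frame of rail_foot between -0.006 and 0.006 m and angle between the x axis of each of rack_a, rack_b, rack_c and the x axis of rail_foot, either way round below 0.175 rad and angle between each of rack_a, rack_b, rack_c's own z axis and vertical below 0.1 rad and linear speed of each of rack_a, rack_b, rack_c below 0.02 m/s and (y of rack_b in the frame of rail_foot between -0.127 and -0.103 m or y of rack_b in the frame of rail_foot between -0.012 and 0.012 m or y of rack_b in the frame of rail_foot between 0.103 and 0.127 m) and x of rack_b in the frame of rail_foot between -0.042 and -0.02 m and z of rack_b in the frame of rail_foot between -0.006 and 0.006 m and (y of rack_c in the frame of rail_foot between -0.127 and -0.103 m or y of rack_c in the frame of rail_foot between -0.012 and 0.012 m or y of rack_c in the frame of rail_foot between 0.103 and 0.127 m) and x of rack_c in the frame of rail_foot between -0.042 and -0.02 m and z of rack_c in the frame of rail_foot between -0.006 and 0.006 m); the robot touches nothing.
It fails at once if a cuvette rack is lifted clear of the deck (more than 15 mm) (z of rack_a in the frame of rail_foot above 0.015 m).
It fails at once if a cuvette rack is lifted clear of the deck (more than 15 mm) (z of rack_b in the frame of rail_foot above 0.015 m).
It fails at once if a cuvette rack is lifted clear of the deck (more than 15 mm) (z of rack_c in the frame of rail_foot above 0.015 m).
It also fails if it takes over 61 s, if anything falls off the work surface, if the arm or the gripper's body presses on something with over 40 N, if the wrist force passes 120 N, or if a joint passes its speed limit or range.

## Working session

There is one attempt and no reset: what is moved stays moved. The work goes in short steps, Python scripts to look and compute and a tool call to move; the robot and the scene stay as the last step left them, time stands still between calls to the robot, and variables do not carry over. Pictures are saved under pics/ and viewed, at most 10 in all, crops included, and the job is handed in when it is done.

Besides the shell and the picture viewer there is one more tool, called by a JSON object that holds its "api" and its "payload". send_rows: Moves the arm, as the interface text tells. Its arguments: {"type":"object","properties":{"xyz":{"type":"array"},"delta_rot":{"type":"array"},"gripper":{"type":"number"},"force":{"type":"number"}},"required":["xyz","delta_rot"]}

```bash
mkdir -p pics; python3 - <<'E'
from rig import readout, viewer
import cv2,numpy as np
for n in("top","side"):
    i=viewer.get_image(n); cv2.imwrite(f"pics/{n}0.png",i["color"][:,:,::-1]); np.savez(f"{n}0.npz",**i)
    print(n,i["K"].tolist(),np.round(i["camera_from_world"],3).tolist())
print(readout.get_state())
E
```

```text
top [[400.8470160164485, 0.0, 277.4160746836217], [0.0, 400.8470160164485, 206.952965962013], [0.0, 0.0, 1.0]] [[-0.023, -1.0, 0.004, 0.019], [0.984, -0.022, 0.178, -0.594], [-0.178, 0.008, 0.984, -0.625], [0.0, 0.0, 0.0, 1.0]]
side [[413.08293169124494, 0.0, 276.3243067903148], [0.0, 413.08293169124494, 202.65906838893846], [0.0, 0.0, 1.0]] [[0.874, -0.485, 0.002, -0.502], [0.272, 0.493, 0.826, -0.211], [-0.402, -0.722, 0.563, -0.456], [0.0, 0.0, 0.0, 1.0]]
{'clock': 0.1, 'qpos': array([-1.34601274e+00,  2.76494426e-01,  1.50598684e+00, -1.39949117e-05,
        1.36069326e+00, -1.21026229e-01]), 'qd': array([-0.00046652, -0.00101112, -0.00497205,  0.00103165,  0.00082999,
        0.0023246 ]), 'effort': array([ 1.86697464e-03, -4.17700410e+01, -2.46403152e+01, -4.21623645e-05,
        5.76146180e-03, -1.32792593e-06]), 'position': array([ 0.19477353, -0.5405158 ,  0.23055534]), 'ee_rot': array([-7.89521246e-04,  9.85088590e-01,  1.72046051e-01, -4.78477423e-05]), 'contact_force': array([-0.4029907 ,  0.24384182, -0.04762997]), 'moment': array([-0.00056205,  0.01824341,  0.02154614]), 'gripper_force': 0.0, 'width': 0.08505240976738031}
```

View pics/top0.png

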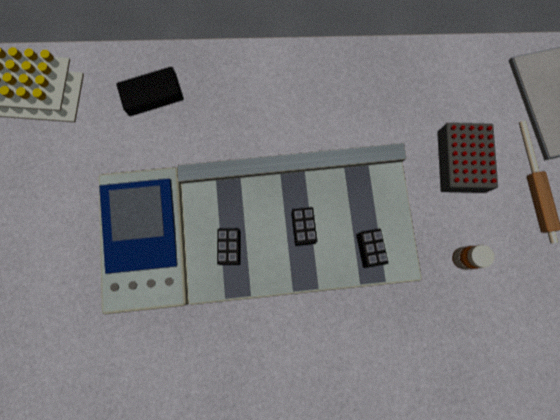

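View pics/side0.png

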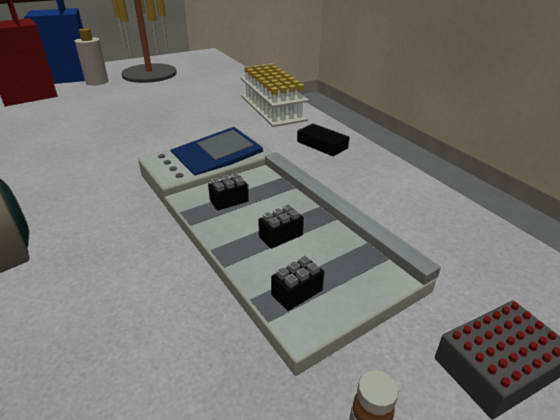

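```bash
cat > h.py <<'E'
import numpy as np,cv2
from rig import viewer, readout
def cloud(i):
    K=i["K"];d=np.asarray(i["depth"],float);v,u=np.mgrid[:420,:560]
    x=(u-K[0,2])/K[0,0]*d;y=(v-K[1,2])/K[1,1]*d
    P=np.stack([x,-y,-d,np.ones_like(d)],-1)@np.linalg.inv(i["camera_from_world"]).T
    return P[...,:3]
def comps(m,amin):
    n,l,s,_=cv2.connectedComponentsWithStats(m.astype(np.uint8))
    return [l==k for k in range(1,n) if s[k,4]>=amin]
def rect(P):
    c,wh,a=cv2.minAreaRect((P[:,:2]*1000).astype(np.float32)); 
    if wh[0]<wh[1]: wh=wh[::-1];a+=90
    return np.round([*c,*wh,(a+90)%180-90],1)   # long-axis angle deg
def racks(i):
    P=cloud(i);z=P[...,2];c=i["color"].max(2);out=[]
    for m in comps((z>.056)&(z<.082)&(i["depth"]>0)&(P[...,0]>.35)&(P[...,0]<.75)&(P[...,1]>-.3)&(P[...,1]<.16),100):
        out.append(rect(P[m]))
    return out
E
python3 - <<'E'
from h import *
i=dict(np.load("top0.npz"));P=cloud(i);z=P[...,2]
print("racks/console",*racks(i),sep="\n")
v,u=np.mgrid[:420,:560]
box=(u>170)&(u<430)&(v>135)&(v<315)
for lo,hi in((.042,.056),(.022,.038)):
    for m in comps(box&(z>lo)&(z<hi),400): print(lo,rect(P[m]),m.sum(),np.median(z[m]))
for px in((182,181),(405,160),(187,304),(420,280)): print(px,P[px[1],px[0]])
E
```

```text
racks/console
[562.  -38.1  60.   36.1   4.8]
[ 5.301e+02  8.840e+01  5.880e+01  3.620e+01 -4.000e-01]
[ 522.9 -150.5   60.1   36.6    9. ]
0.042 [571.9 -17.6 424.2 238.7 -85.3] 5004 0.04769491039002127
0.022 [556.9 -28.3 405.7 211.  -85.4] 25359 0.028412776490160052
(182, 181) [0.64601311 0.17017565 0.04258638]
(405, 160) [ 0.6883496  -0.23578821 -0.00078895]
(187, 304) [ 0.43507864  0.16781428 -0.00315519]
(420, 280) [ 4.67088338e-01 -2.44657118e-01 -4.16897566e-04]
```

```bash
python3 - <<'E'
from h import *
i=dict(np.load("top0.npz"));C=i["camera_from_world"];K=i["K"]
yaw=np.radians(4.6);ux=np.array([np.cos(yaw),np.sin(yaw)]);uy=np.array([-ux[1],ux[0]]);f=np.array([.6616,-.0199])
X,Y=np.meshgrid(np.arange(30,-220,-1.)/1000,np.arange(210,-211,-1.)/1000,indexing="ij")
W=f+X[...,None]*ux+Y[...,None]*uy
Q=np.concatenate([W,np.full(X.shape+(1,),.03),np.ones(X.shape+(1,))],-1)@C.T
u=(K[0,0]*Q[...,0]/-Q[...,2]+K[0,2]).astype(np.float32);v=(-K[1,1]*Q[...,1]/-Q[...,2]+K[1,2]).astype(np.float32)
im=cv2.remap(i["color"],u,v,cv2.INTER_LINEAR);cv2.imwrite("pics/rect.png",cv2.resize(im[:,:,::-1],None,fx=1.6,fy=1.6))
g=im.mean(2)
for x in(-20,-40,-60,-185,-195,-203):
    r=g[30-x-3:30-x+4].mean(0);d=np.gradient(cv2.GaussianBlur(r[None].astype(np.float32),(0,0),2)[0])
    e=[]
    for y in(137,93,22,-22,-93,-137):
        k=210-y;s=np.abs(d[k-12:k+13]);e.append(y if 0 else 210-(k-12+int(s.argmax())))
    print(x,e)
E
```

```text
-20 [134, 91, 20, -24, -95, -139]
-40 [134, 91, 20, -24, -95, -139]
-60 [134, 91, 20, -24, -95, -139]
-185 [134, 91, 20, -24, -95, -139]
-195 [134, 91, 20, -24, -95, -139]
-203 [135, 91, 20, -24, -95, -139]
```

View pics/rect.png

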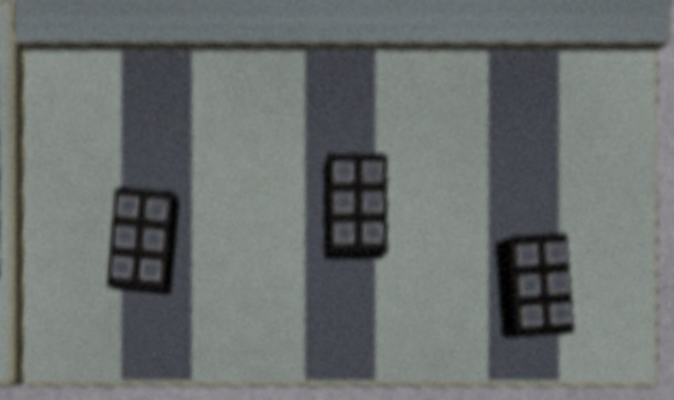

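{"api": "send_rows", "payload": {"xyz": [[0.03, 0.045, 0], [0.03, 0.045, 0], [0.03, 0.045, 0], [0.03, 0.045, 0], [0.03, 0.045, 0], [0.03, 0.04, 0], [0.03, 0.04, 0], [0.03, 0.04, 0], [0.03, 0.03, 0], [0.03, 0.01, -0.02], [0.028, 0.005, -0.03], [0, 0, 0]], "delta_rot": [[0, 0, -2], [0, 0, -2], [0, 0, -2], [0, 0, -2], [0, 0, -2], [0, 0, -1], [0, 0, 0], [0, 0, 0], [0, 0, 0], [0, 0, 0], [0, 0, 0], [0, 0, 0]]}}

```text
clock: 1.3
position: [0.5123, -0.1659, 0.1771]
ee_rot: [-0.002, 0.997, 0.078, -0.002]
contact_force: [-2.3, 0.7, -0.5]
width: 0.0856
gripper_force: 0.0
```

{"api": "send_rows", "payload": {"xyz": [[0.0105, 0.0155, -0.02], [0, 0, -0.035], [0, 0, -0.035], [0, 0, -0.03], [0, 0, -0.015], [0, 0, -0.004], [0, 0, 0], [0, 0, 0]], "delta_rot": [[0, 0, 0], [0, 0, 0], [0, 0, 0], [0, 0, 0], [0, 0, 0], [0, 0, 0], [0, 0, 0], [0, 0, 0]]}}

```text
clock: 2.1
position: [0.5227, -0.1531, 0.0435]
ee_rot: [0.001, 0.997, 0.077, 0.001]
contact_force: [0.6, -0.4, 1.1]
width: 0.0856
gripper_force: 0.0
```

{"api": "send_rows", "payload": {"xyz": [[0, 0, 0], [0, 0, 0], [0, 0, 0], [0, 0, 0], [0, 0, 0], [0, 0, 0], [0, 0, 0], [0, 0, 0], [0, 0, 0], [0, 0, 0]], "delta_rot": [[0, 0, 0], [0, 0, 0], [0, 0, 0], [0, 0, 0], [0, 0, 0], [0, 0, 0], [0, 0, 0], [0, 0, 0], [0, 0, 0], [0, 0, 0]], "gripper": 0.03, "force": 20}}

```text
clock: 3.1
position: [0.5223, -0.1524, 0.0429]
ee_rot: [0.0, 0.997, 0.077, 0.0]
contact_force: [-0.6, 1.1, 5.9]
width: 0.0356
gripper_force: 21.2
```

{"api": "send_rows", "payload": {"xyz": [[0.006, 0.001, 0], [0.012, 0.0015, 0], [0.014, 0.0015, 0], [0.014, 0.0015, 0], [0.014, 0.0015, 0], [0.014, 0.0015, 0], [0.014, 0.0015, 0], [0.013, 0.0015, 0], [0.01, 0.001, 0], [0.006, 0.001, 0], [0, 0, 0], [0, 0, 0]], "delta_rot": [[0, 0, 0], [0, 0, -1], [0, 0, -1], [0, 0, -1], [0, 0, -1.2], [0, 0, 0], [0, 0, 0], [0, 0, 0], [0, 0, 0], [0, 0, 0], [0, 0, 0], [0, 0, 0]]}}

```text
clock: 4.3
position: [0.6383, -0.1393, 0.043]
ee_rot: [0.0, 0.999, 0.041, -0.001]
contact_force: [-3.6, 0.5, 6.7]
width: 0.0357
gripper_force: 21.3
```

```bash
python3 - <<'E'
from h import *
i=viewer.get_image("side");cv2.imwrite("pics/s1.png",i["color"][:,:,::-1])
s=readout.get_state();print(s["position"],s["ee_rot"],s["contact_force"],s["width"])
E
```

```text
[ 0.63831863 -0.13926379  0.04294178] [ 3.10358690e-04  9.99179053e-01  4.05042187e-02 -7.28979459e-04] [-2.2249725  -0.79783022  6.17768172] 0.03572460275147136
```

View pics/s1.png

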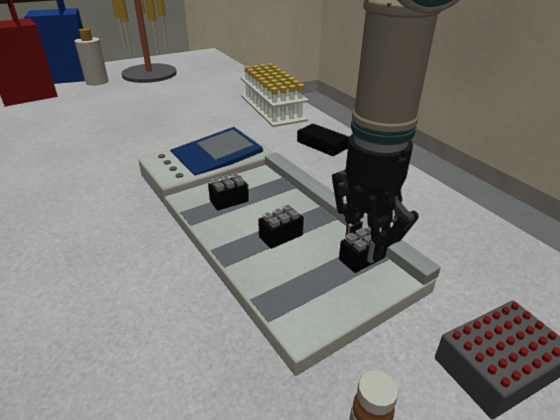

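The side view shows the right rack held at about (360,248), in its lane and just short of the rail. I'll nudge it the last few mm.

{"api": "send_rows", "payload": {"xyz": [[0.002, 0, 0], [0.002, 0, 0], [0, 0, 0], [0, 0, 0]], "delta_rot": [[0, 0, 0], [0, 0, 0], [0, 0, 0], [0, 0, 0]]}}

```text
clock: 4.75
position: [0.6397, -0.1392, 0.043]
ee_rot: [0.0, 0.999, 0.041, -0.003]
contact_force: [-8.5, -0.0, 9.1]
width: 0.0358
gripper_force: 21.9
```

{"api": "send_rows", "payload": {"xyz": [[0, 0, 0], [0, 0, 0], [0, 0, 0], [0, 0, 0], [0, 0, 0], [0, 0, 0], [0, 0, 0], [0, 0, 0]], "delta_rot": [[0, 0, 0], [0, 0, 0], [0, 0, 0], [0, 0, 0], [0, 0, 0], [0, 0, 0], [0, 0, 0], [0, 0, 0]], "gripper": 0.085}}

```text
clock: 5.55
position: [0.6431, -0.139, 0.0423]
ee_rot: [0.0, 0.999, 0.04, 0.0]
contact_force: [-0.5, 1.1, 0.0]
width: 0.0853
gripper_force: 0.0
```

{"api": "send_rows", "payload": {"xyz": [[0, 0, 0.02], [0, 0, 0.04], [0, 0, 0.03], [-0.02, 0.03, 0.0], [-0.03, 0.04, 0], [-0.03, 0.03, 0], [0, 0, 0], [0, 0, 0]], "delta_rot": [[0, 0, 0], [0, 0, 0], [0, 0, 0], [0, 0, 0], [0, 0, 0], [0, 0, 0], [0, 0, 0], [0, 0, 0]]}}

```text
clock: 6.35
position: [0.5628, -0.0384, 0.1329]
ee_rot: [0.0, 0.999, 0.041, 0.001]
contact_force: [0.5, 0.3, 0.3]
width: 0.085
gripper_force: 0.0
```

{"api": "send_rows", "payload": {"xyz": [[-0.0008, 0.0004, -0.025], [0, 0, -0.035], [0, 0, -0.02], [0, 0, -0.01], [0, 0, 0], [0, 0, 0]], "delta_rot": [[0, 0, 0], [0, 0, 0], [0, 0, 0], [0, 0, 0], [0, 0, 0], [0, 0, 0]]}}

```text
clock: 6.95
position: [0.5636, -0.0392, 0.0429]
ee_rot: [0.0, 0.999, 0.04, 0.001]
contact_force: [-0.2, -0.7, -0.9]
width: 0.0851
gripper_force: 0.0
```

{"api": "send_rows", "payload": {"xyz": [[0, 0, 0], [0, 0, 0], [0, 0, 0], [0, 0, 0], [0, 0, 0], [0, 0, 0], [0, 0, 0], [0, 0, 0], [0, 0, 0], [0, 0, 0]], "delta_rot": [[0, 0, 0], [0, 0, 0], [0, 0, 0], [0, 0, 0], [0, 0, 0], [0, 0, 0], [0, 0, 0], [0, 0, 0], [0, 0, 0], [0, 0, 0]], "gripper": 0.03, "force": 20}}

```text
clock: 7.95
position: [0.5627, -0.0385, 0.0431]
ee_rot: [0.0, 0.999, 0.04, 0.001]
contact_force: [-1.2, 0.2, 5.9]
width: 0.0361
gripper_force: 21.4
```

{"api": "send_rows", "payload": {"xyz": [[0.005, 0.001, 0], [0.01, 0.002, 0], [0.012, 0.0025, 0], [0.012, 0.0025, 0], [0.012, 0.0025, 0], [0.01, 0.0025, 0], [0.005, 0.001, 0], [0.003, 0, 0], [0.002, 0, 0], [0, 0, 0], [0, 0, 0]], "delta_rot": [[0, 0, 0], [0, 0, 0], [0, 0, 0], [0, 0, 0], [0, 0, 0], [0, 0, 0], [0, 0, 0], [0, 0, 0], [0, 0, 0], [0, 0, 0], [0, 0, 0]]}}

```text
clock: 9.05
position: [0.6295, -0.0246, 0.0432]
ee_rot: [0.0, 0.999, 0.041, -0.004]
contact_force: [-8.5, -0.3, 12.0]
width: 0.0355
gripper_force: 22.2
```

{"api": "send_rows", "payload": {"xyz": [[0, 0, 0], [0, 0, 0], [0, 0, 0], [0, 0, 0], [0, 0, 0], [0, 0, 0], [0, 0, 0], [0, 0, 0]], "delta_rot": [[0, 0, 0], [0, 0, 0], [0, 0, 0], [0, 0, 0], [0, 0, 0], [0, 0, 0], [0, 0, 0], [0, 0, 0]], "gripper": 0.085}}

```text
clock: 9.85
position: [0.6333, -0.0246, 0.0423]
ee_rot: [0.0, 0.999, 0.04, -0.0]
contact_force: [-0.1, 0.5, -0.3]
width: 0.0851
gripper_force: 0.0
```

{"api": "send_rows", "payload": {"xyz": [[0, 0, 0.02], [0, 0, 0.04], [0, 0, 0.03], [-0.03, 0.03, 0.0], [-0.03, 0.04, 0], [-0.03, 0.03, 0], [-0.013, 0.012, 0], [0, 0, 0], [0, 0, 0]], "delta_rot": [[0, 0, 0], [0, 0, 0], [0, 0, 0], [0, 0, -2], [0, 0, -2], [0, 0, -1.1], [0, 0, 0], [0, 0, 0], [0, 0, 0]]}}

```text
clock: 10.75
position: [0.5315, 0.0871, 0.1328]
ee_rot: [0.0, 1.0, -0.004, 0.001]
contact_force: [0.2, 0.5, 0.5]
width: 0.0846
gripper_force: 0.0
```

{"api": "send_rows", "payload": {"xyz": [[-0.0015, 0.0015, -0.025], [0, 0, -0.035], [0, 0, -0.02], [0, 0, -0.01], [0, 0, 0], [0, 0, 0]], "delta_rot": [[0, 0, 0], [0, 0, 0], [0, 0, 0], [0, 0, 0], [0, 0, 0], [0, 0, 0]]}}

```text
clock: 11.35
position: [0.5303, 0.0884, 0.0428]
ee_rot: [0.0, 1.0, -0.005, 0.001]
contact_force: [0.3, 0.7, -0.8]
width: 0.085
gripper_force: 0.0
```

{"api": "send_rows", "payload": {"xyz": [[0, 0, 0], [0, 0, 0], [0, 0, 0], [0, 0, 0], [0, 0, 0], [0, 0, 0], [0, 0, 0], [0, 0, 0], [0, 0, 0], [0, 0, 0]], "delta_rot": [[0, 0, 0], [0, 0, 0], [0, 0, 0], [0, 0, 0], [0, 0, 0], [0, 0, 0], [0, 0, 0], [0, 0, 0], [0, 0, 0], [0, 0, 0]], "gripper": 0.03, "force": 20}}

```text
clock: 12.35
position: [0.5293, 0.0889, 0.0431]
ee_rot: [0.0, 1.0, -0.004, 0.001]
contact_force: [-0.1, 0.0, 5.7]
width: 0.0357
gripper_force: 21.5
```

{"api": "send_rows", "payload": {"xyz": [[0.006, 0, 0], [0.012, 0, 0], [0.013, 0, 0], [0.013, 0.0005, 0], [0.013, 0.0005, 0], [0.013, 0.0005, 0], [0.012, 0, 0], [0.007, 0, 0], [0.003, 0, 0], [0.002, 0, 0], [0, 0, 0], [0, 0, 0]], "delta_rot": [[0, 0, 0], [0, 0, 1], [0, 0, 1], [0, 0, 1], [0, 0, 1.1], [0, 0, 1], [0, 0, 0], [0, 0, 0], [0, 0, 0], [0, 0, 0], [0, 0, 0], [0, 0, 0]]}}

```text
clock: 13.55
position: [0.6202, 0.0906, 0.0429]
ee_rot: [-0.0, 0.999, 0.04, -0.003]
contact_force: [-5.8, 0.6, 9.3]
width: 0.0355
gripper_force: 22.0
```

Now I'll release, retreat and check.

{"api": "send_rows", "payload": {"xyz": [[0.001, 0, 0], [0, 0, 0], [0, 0, 0]], "delta_rot": [[0, 0, 0], [0, 0, 0], [0, 0, 0]]}}

```text
clock: 13.85
position: [0.6206, 0.0906, 0.0429]
ee_rot: [-0.0, 0.999, 0.04, -0.003]
contact_force: [-6.3, -0.6, 9.6]
width: 0.0354
gripper_force: 22.1
```

{"api": "send_rows", "payload": {"xyz": [[0, 0, 0], [0, 0, 0], [0, 0, 0], [0, 0, 0], [0, 0, 0], [0, 0, 0], [0, 0, 0], [0, 0, 0]], "delta_rot": [[0, 0, 0], [0, 0, 0], [0, 0, 0], [0, 0, 0], [0, 0, 0], [0, 0, 0], [0, 0, 0], [0, 0, 0]], "gripper": 0.085}}

```text
clock: 14.65
position: [0.6238, 0.0904, 0.0423]
ee_rot: [0.0, 0.999, 0.04, -0.0]
contact_force: [0.5, -0.2, -1.2]
width: 0.0849
gripper_force: 0.0
```

{"api": "send_rows", "payload": {"xyz": [[0, 0, 0.02], [0, 0, 0.04], [0, 0, 0.04], [-0.04, 0, 0.02], [-0.04, 0.01, 0.02], [-0.04, 0.03, 0.02], [-0.04, 0.04, 0], [-0.04, 0.04, 0], [-0.04, 0.04, 0], [-0.02, 0.04, 0], [0, 0.04, 0], [0, 0, 0]], "delta_rot": [[0, 0, 0], [0, 0, 0], [0, 0, 0], [0, 0, 0], [0, 0, 0], [0, 0, 0], [0, 0, 0], [0, 0, 0], [0, 0, 0], [0, 0, 0], [0, 0, 0], [0, 0, 0]]}}

```text
clock: 15.85
position: [0.3802, 0.3186, 0.2014]
ee_rot: [-0.002, 0.999, 0.043, 0.001]
contact_force: [-0.4, -0.4, 0.4]
width: 0.085
gripper_force: 0.0
```

```bash
python3 - <<'E'
from h import *
i=viewer.get_image("top");cv2.imwrite("pics/t2.png",i["color"][:,:,::-1])
y=np.radians(4.6);R=np.array([[np.cos(y),np.sin(y)],[-np.sin(y),np.cos(y)]])
for r in racks(i): print(r, np.round(R@(r[:2]-[663.3,-21.8]),1), r[4]-4.6)
E
```

```text
[ 640.2 -138.8   60.3   36.6    5. ] [ -32.4 -114.8] 0.40000000000000036
[628.5 -24.5  59.8  35.9   4.9] [-34.9   0.1] 0.3000000000000007
[621.9  90.8  60.1  36.    4.9] [-32.2 115.6] 0.3000000000000007
```

View pics/t2.png

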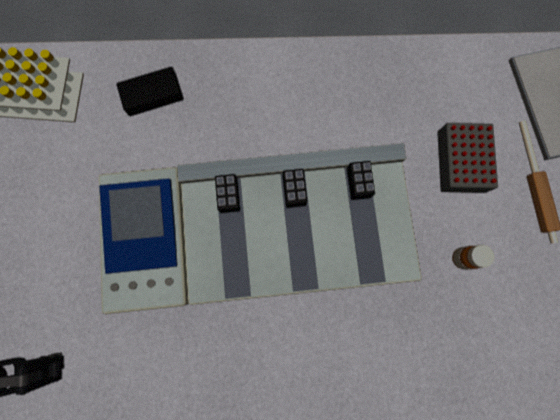

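The three racks at about (227,192), (294,187) and (361,180) stand square and centred in their lanes at the rail, all well inside tolerance, and the arm is clear.

```bash
python3 -c "
from rig import order
print(order.sign_off())"
```

```text
the job is handed in; nothing more can be done
None
```

I handed the job in with all three racks at the rail: the last picture put each within about 1 mm of its lane's middle, within 0.5° of square and within about 5 mm of the rail, none of them lifted, in about 16 s; the sign-off gave no verdict.

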